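# Slide the prop away and catch the slide-box lid

### The arm

A 6-joint arm with a two-finger parallel gripper is mounted at the origin on a cart in front of the work surface, level with it; the furniture and walls round the work are solid. World frame = base frame: x ahead of the robot, y to its left, z up, the work surface at z = 0. Lengths are in m, angles in rad, forces in N, time in s.
With the tool pointing down it reaches from about 0.35 to 0.95 m from the base axis. Payload 17.4 kg.
Tool frame: the origin (TCP) lies at the very end of the fingers, on their centre line; the grasp point (between the pads) lies bot.pinch_z behind it (bot.pinch_z is the distance from the TCP to the grasp point, in m); z points along the fingers, x is the direction in which the jaws open and shut, and the axes are right-handed (so a half turn about z gives the same grasp; the last joint's range is limited). The gripper opens to 93 mm and grips with 3 to 60 N. Pads are 15 mm wide; open, the fingers measure 128 mm over their backs; the gripper's body (75 mm by 188 mm) begins 65 mm behind the grasp point.
Start: joints at [-1.335, 0.116, 1.442, -0, 1.584, -0.038], TCP at [0.183, -0.65, 0.219] pointing down, gripper open.
Joint ranges: [-2.83, 2.83], [-0.83, 2.19], [0.07, 2.5], [-1.14, 4.28], [0.01, 3], [-2.97, 2.97]. Speed limits (rad/s): [1.89, 1.89, 2.22, 3.14, 3.14, 3.14].

### API

Orientations are given as a unit quaternion [x, y, z, w].
In Python, from cell import bot gives the robot as it stands. The module is installed in compiled form; this text tells all that it offers.
- The arm moves only by the shell command python3 -m pendant 'ROWS'. ROWS is JSON, a list of rows, each a list of 3 entries, a list of its own where there are three numbers: the shift along the tool's x, y, z in cm, then the turn, a rotation vector about the tool's x, y, z in rad, then the finger opening in cm, from 0 to 9.3. A call has exactly 5 rows; each row shifts and turns the commanded pose from where the row before left it, along the tool's axes as they then stand; what a row does not reach is not made up. A row lasts 1/12 s, in which the tool goes at most 41.7 mm and 7.16 degrees, less where a joint would pass 70% of its speed; a pose out of reach is approached as far as the arm can. A call with a gripper value outside its range is refused whole. The fingers move at their own pace and stop on an object; the grip force is fixed at half the most. Time passes only in rows, so rows that do not move let the fingers close, or fill a call up. It gives the time, the measured TCP pose, the force and the opening at its end, in the units of the state.
- bot.get_state(): the state, without advancing time (a new reading comes with each control period).
- bot.grab_frame(name): name is "scene" or "top" or "wrist"; returns a dict with "image" (420x560x3 uint8, red, green, blue), "mtx" (3x3 intrinsics, pixels), "D" ([k1, k2, p1, p2, k3] as OpenCV has them; the pictures are not rectified), "rvec" (rotation vector, rad) and "tvec" (3), from world to camera coordinates, as OpenCV has them; the wrist camera has in their place "mount" (4x4, takes a point from camera to tool coordinates, whose origin is the TCP and whose axes are the tool frame's). Camera axes: x right, y down, z forward; pixel columns grow to the right and rows downward; lengths in m; the calibration is good to about 2 mm. A picture is of the moment at which its call begins: read the wrist's pose just before it. There is no depth.
- bot.sign_off(): hands the job in, once; it reports no verdict.
The state is a dict: "clock": time; "joint_positions": joint angles; "joint_velocities": joint speeds; "tau": joint torques, N m; "ee_pos": TCP position; "orientation": TCP orientation; "wrist_force": force on the tool from outside, world axes, zero at the start; "moment": the same for the moment, N m; "finger_gap": opening from 0.0 (shut) to 1.0 (fully open).
Only numpy, scipy, OpenCV 4.12 (cv2) and the standard library are available. Lean on these libraries where they do the work, as an engineer would, in place of code of your own. Each camera call takes 0.05 s, during which the arm holds its last target. There are 200 camera calls.

### The job

The hinged lid of the wooden slide box is propped ajar on a wooden block that stands under one end of the metal ledge on the lid's front. With a finger ready under the ledge, push the block out sideways past the end of the ledge so that the lid drops onto the finger, then lower the lid on the finger until it is fully shut, without a bang. The block must only be slid: leave it standing beside the box as it stood; do not open the lid any wider, do not let the lid fall shut, and disturb nothing else.

Things in the scene. Friction and masses are not known exactly. Their poses are not given: they have to be found in the camera images.
- slidebox: wooden slide box, fixed to the bench, 95 deep (x) x 170 wide (y) x 45 mm high when shut; origin at the centre of its underside, z up, +x from the front to the hinged back. Its front wall's outer face is at x = -47 mm and reaches up to z = 32 mm; the lid is the part from z = 33 to 45 mm.
- slidebox_lid (a joint): lid hinge, rad: 0 shut, grows as the lid opens; about 0.29 at the start, the ledge resting on the block. Axis: the box's y direction through x = +50, z = +33 mm of the box frame; the front of the lid rises. Nothing but slight friction (0.03 N m) holds the lid: let go, it drops at once and bangs. Lid and ledge weigh 0.15 kg; carrying the ledge takes about 1 N.
- ledge: flat aluminium ledge fixed to the lid's front edge, overhanging the front wall: 160 mm along y (centred on the box), 28 mm deep, 4 mm thick. Its frame coincides with the box frame while the lid is shut and turns with the lid; in it the ledge spans x = -47 to -75, y = -80 to 80, underside z = 40 mm.
- ledge_edge (a point): middle of the ledge's front lower edge (point -75, 0, 40 mm of the ledge frame); about 75 mm above the bench at the start, 40 mm when shut.
- prop_block: dark hardwood block standing on a long narrow side, 0.4 kg: 110 mm along the box's y, 70 high, 50 deep, 4 to 6 mm in front of the box's wall, under the left or right end of the ledge: its inner 15 to 23 mm are under the ledge, the rest sticks out sideways. Origin: middle of its rear face (towards the box), 35 mm up; own x axis up, y along the 110 mm, z away from the box.
- iron_weight: bystander: dark iron balance weight with a knob, 46 mm across, 42 mm high, beside the other front corner of the box; origin at the centre of its underside.
- tin: bystander: lidded aluminium tin, 63 mm across, 42 mm high, beside the box; origin at the centre of its underside.
- vial: bystander: glass vial with a white cap, 34 mm across, 77 mm high, beside the box; origin at the centre of its underside.
- brass_weight: bystander: brass balance weight with a knob, 38 mm across, 50 mm high, behind the box; origin at the centre of its underside.
- stone: bystander: flat grey stone, 36x58x20 mm, on the bench to the left; origin at its underside.
There are look-alikes about, which are no part of the job. Leave any green or purple look-alike of the prop_block alone.

How it is judged:
On the way, in this order (a step that is already met when the one before it is completed fails the run):
1. the lid, still ajar, rests on the finger and no longer on the block (value of joint slidebox_lid above 0.12 rad and contact force between the fingers and ledge above 0.1 N and contact force between prop_block and ledge below 0.03 N and distance of prop_block from where it was at the start of the episode above 0.008 m), for 0.2 s.
2. the lid is shut (value of joint slidebox_lid below 0.03 rad), for 0.2 s.
At the end, for the whole second after the job is handed in: the lid is shut (hinge under 0.03 rad), and the block stands still on the same long narrow side (within 0.1 rad), less than 150 mm from where it stood (value of joint slidebox_lid below 0.03 rad and height (world z) of prop_block between 0.028 and 0.042 m and angle between prop_block's own x axis and vertical below 0.1 rad and distance of prop_block from where it was at the start of the episode below 0.15 m and linear speed of prop_block below 0.01 m/s); the robot touches nothing.
It fails at once if the lid falls or bangs shut (closing faster than 2 rad/s within the last 0.12 rad, as after a free fall of about 5 to 10 mm at the ledge) (value of joint slidebox_lid below 0.12 rad and velocity of joint slidebox_lid below -2 rad/s).
It fails at once if the lid is opened wider (over 0.42 rad, 15 mm more at the ledge) (value of joint slidebox_lid above 0.42 rad).
It fails at once if the block is lifted (10 mm) or tipped (0.25 rad) (height (world z) of prop_block above 0.045 m or angle between prop_block's own x axis and vertical above 0.25 rad).
It fails at once if another thing is disturbed (moved 20 mm) (distance of any of iron_weight, tin, vial, brass_weight, stone from where it was at the start of the episode above 0.02 m).
It also fails if it takes over 40 s, if anything falls off the work surface, if the arm or the gripper's body presses on something with over 40 N, if the wrist force passes 120 N, or if a joint passes its speed limit or range.

## Working session

There is one attempt and no reset: what is moved stays moved. The work goes in short steps, Python scripts to look and compute and a shell command to move; the robot and the scene stay as the last step left them, time stands still between calls to the robot, and variables do not carry over. Pictures are saved under pics/ and viewed, about 8 in all and at most 12, crops included, and the job is handed in when it is done.

```bash
mkdir -p pics; python3 - <<'E'
from cell import bot
import cv2,numpy as np,pickle
s=bot.get_state();print(s, bot.pinch_z)
d={}
for n in("scene","top"):
    f=bot.grab_frame(n);d[n]=f;print(n,f["mtx"],f["D"],f["rvec"],f["tvec"])
    cv2.imwrite(f"pics/{n}0.png",f["image"][:,:,::-1])
pickle.dump(d,open("f0.pkl","wb"))
E
```

```text
{'clock': 0.0, 'joint_positions': array([-1.33480328e+00,  1.16470679e-01,  1.44227055e+00,  2.40162806e-05,
        1.58403629e+00, -3.78252330e-02]), 'joint_velocities': array([-3.58531691e-05, -6.53542615e-04, -1.32043688e-04,  1.02869245e-03,
        8.99745703e-04,  3.71607182e-04]), 'tau': array([ 6.94855789e-04, -7.21256733e+01, -6.22612667e+01,  7.80511089e-02,
        2.37629819e-02, -9.22067329e-05]), 'ee_pos': array([ 0.18245708, -0.64964494,  0.21791223]), 'orientation': array([ 7.96997262e-01, -6.03982626e-01, -4.50689177e-04, -3.84707296e-04]), 'wrist_force': array([0.41262001, 0.91876965, 0.65979868]), 'moment': array([ 0.03875872,  0.00869619, -0.00456509]), 'finger_gap': 1.0001259688336117} 0.0188
scene [[518.47203074   0.         278.73147785]
 [  0.         518.47203074 210.67129908]
 [  0.           0.           1.        ]] [0.06499402 0.         0.         0.         0.        ] [ 1.17899859 -2.33264121  1.00384323] [0.44438991 0.29494831 1.03810272]
top [[392.48157819   0.         273.27206895]
 [  0.         392.48157819 208.30775314]
 [  0.           0.           1.        ]] [-0.06252044  0.          0.          0.          0.        ] [ 2.11216548 -2.13615951  0.16818807] [0.19560231 0.5335084  0.91838632]
```

View pics/scene0.png

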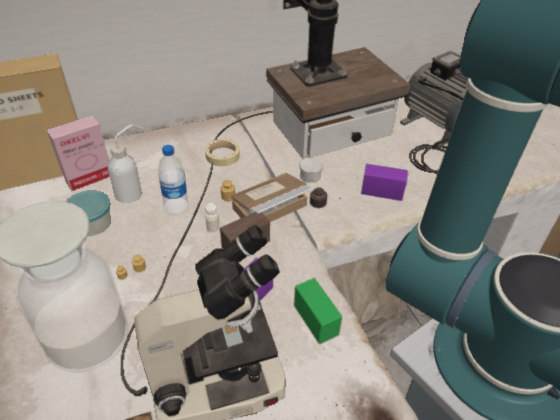

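View pics/top0.png

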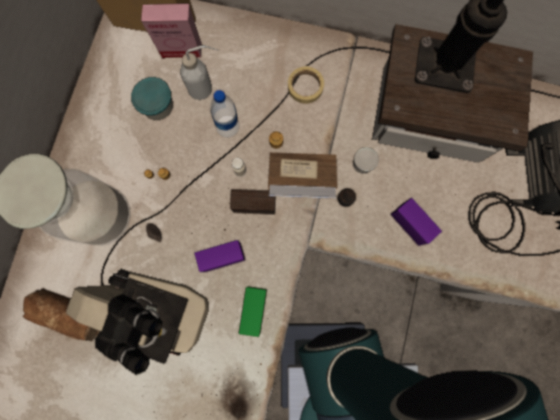

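Scene: the box is at about (272,198), with a dark brown block at its left-front corner (245,233), the iron weight at (318,197) and the vial at (212,217). Top: box (303,172), ledge strip (303,191), dark block (253,202), purple look-alikes (218,256) and (417,222), green look-alike (252,311). The dark brown block under the ledge end is the one meant; I'll confirm it in enlarged crops.

```bash
python3 - <<'E'
import pickle,cv2,numpy as np
d=pickle.load(open("f0.pkl","rb"))
t=d["top"]["image"][140:225,220:370,::-1];s=d["scene"]["image"][165:255,190:340,::-1]
a=cv2.resize(t,None,fx=5.2,fy=5.2,interpolation=cv2.INTER_CUBIC)
b=cv2.resize(s,None,fx=5.2,fy=5.2,interpolation=cv2.INTER_CUBIC)
cv2.imwrite("pics/t1.png",a);cv2.imwrite("pics/s1.png",b)
E
cat > h.py <<'E'
import cv2,numpy as np
def ray(f,uv):
    R=cv2.Rodrigues(np.array(f["rvec"]))[0];t=np.array(f["tvec"]).ravel()
    p=cv2.undistortPoints(np.array([[uv]],float),f["mtx"],f["D"])[0,0]
    return -R.T@t, R.T@np.array([p[0],p[1],1])
def atz(f,uv,z):
    o,r=ray(f,uv);return o+r*(z-o[2])/r[2]
def proj(f,P): return cv2.projectPoints(np.array(P,float).reshape(-1,3),np.array(f["rvec"]),np.array(f["tvec"]),f["mtx"],f["D"])[0][:,0]
E
```

```text
(no output)
```

View pics/t1.png

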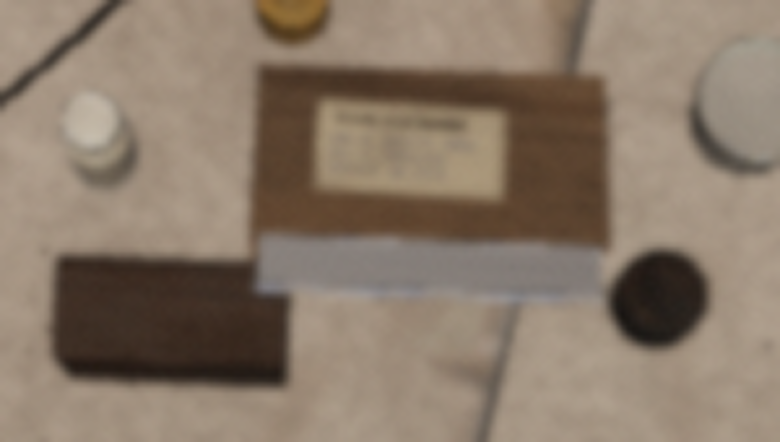

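View pics/s1.png

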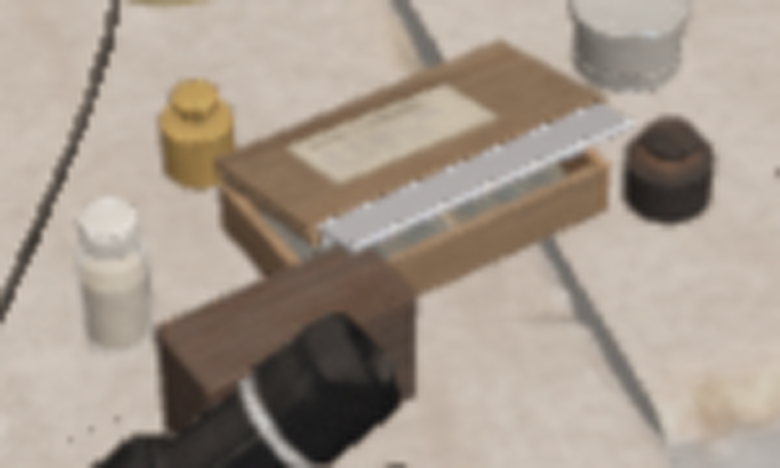

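The crops confirm the dark brown block: its right end is under the ledge's left end, and the ledge's front edge is at about (258..600, 296) in the top crop. Next I fit the poses to both views.

```bash
cat > fit.py <<'E'
from h import *; import pickle
from scipy.optimize import least_squares
d=pickle.load(open("f0.pkl","rb"))
T=lambda u,v:("top",np.array([(u+.5)/5.2-.5+220,(v+.5)/5.2-.5+140]))
S=lambda u,v:("scene",np.array([(u+.5)/5.2-.5+190,(v+.5)/5.2-.5+165]))
def lid(p,th):
    dx,dz=p[0]-50,p[2]-33;c,s=np.cos(th),np.sin(th)
    return np.array([50+dx*c+dz*s,p[1],33+dz*c-dx*s])
def world(q,p):
    c,s=np.cos(q[2]),np.sin(q[2]);return np.array([q[0]+(c*p[0]-s*p[1])/1e3,q[1]+(s*p[0]+c*p[1])/1e3,p[2]/1e3])
# box x dir: away from robot; left end = +y
obs=[(T(258,292),(-75,80,44)),(T(600,300),(-75,-80,44)),(T(260,66),(48,85,45)),(T(605,77),(48,-85,45)),
(S(632,122),(-75,-80,44)),(S(355,250),(-75,80,44)),(S(218,160),(48,85,45)),(S(502,42),(48,-85,45)),(S(320,225),(-47,80,44))]
bobs=[(T(57,258),(0,55,70)),(T(70,380),(-50,55,0)),(T(285,384),(-50,-55,0)),(S(160,330),(0,55,70)),(S(415,298),(-50,-55,70)),]
def r(q):return np.concatenate([proj(d[n],world(q,lid(p,q[3])))[0]-uv for (n,uv),p in obs])
def rb(q):return np.concatenate([proj(d[n],world(q,p))[0]-uv for (n,uv),p in bobs])
g=atz(d["top"],(303,175),.05);print(g)
R=cv2.Rodrigues(np.array(d["top"]["rvec"]))[0]
best=min((least_squares(r,[g[0],g[1],y,.29],loss="soft_l1") for y in(-1.5,-.7,0,.7,1.5,3)),key=lambda s:s.cost)
print("box",best.x,best.cost);print(r(best.x).reshape(-1,2).round(1).tolist())
g=atz(d["top"],(253,202),.05)
bb=least_squares(rb,[g[0],g[1],best.x[2]]);print("block",bb.x,bb.cost);print(rb(bb.x).reshape(-1,2).round(1).tolist())
q=best.x;c,s=np.cos(q[2]),np.sin(q[2]);dd=bb.x[:2]-q[:2]
print("block in box frame mm",1e3*(c*dd[0]+s*dd[1]),1e3*(-s*dd[0]+c*dd[1]),"dyaw",bb.x[2]-q[2])
for nm,uv,z in(("iron",(346,197),.03),("vial",(238,164),.07),("tin",(367,158),.04),("brass",(276,139),.045),("purple",(219,256),.04)):print(nm,atz(d["top"],uv,z))
print(world(q,lid((-75,0,40),q[3])))
E
python3 fit.py
```

```text
[0.61860907 0.11461374 0.05      ]
box [ 0.62503348  0.1164034  -0.0463128   0.27978225] 1.6951511335227487
[[-0.4, -0.3], [0.7, 0.4], [-0.6, 0.1], [0.2, 0.1], [0.9, -0.2], [-0.5, -0.2], [-0.8, 0.0], [0.0, -0.8], [0.3, 0.4]]
block [ 0.57962972  0.23925957 -0.02733719] 4.708059197747182
[[-0.7, -0.3], [-0.5, 1.1], [0.7, 0.9], [-1.6, -1.0], [1.1, -1.2]]
block in box frame mm -51.042855710336156 120.62241392630803 dyaw 0.01897560686410589
iron [0.56537598 0.00635827 0.03      ]
vial [0.64352308 0.274909   0.07      ]
tin [ 0.66376896 -0.04976245  0.04      ]
brass [0.71564953 0.18085898 0.045     ]
purple [0.42056829 0.32331557 0.04      ]
[0.55690019 0.1195611  0.07424611]
```

Fit checks out: ledge edge height 74 mm (about 75 expected), hinge 0.28 rad, block rear 4 mm in front of the wall, about 15 mm of it under the ledge. 

Plan: fingers shut and tool tilted about 40° below horizontal, facing the box. They slip under the ledge inside the block, push the block toward +y, then lower. First the transit, at height.

```bash
R='x'; 
python3 -m pendant '[[[-3.4,-2.25,-0.2],[0,0,0],0],[[-3.4,-2.25,-0.2],[0,0,0],0],[[-3.4,-2.25,-0.2],[0,0,0],0],[[-3.4,-2.25,-0.2],[0,0,0],0],[[-3.4,-2.25,-0.2],[0,0,0],0]]'
python3 -m pendant '[[[-3.4,-2.25,-0.2],[0,0,0],0],[[-3.4,-2.25,-0.2],[0,0,0],0],[[-3.4,-2.25,-0.2],[0,0,0],0],[[-3.4,-2.25,-0.2],[0,0,0],0],[[-3.4,-2.25,-0.2],[0,0,0],0]]'
```

```text
clock: 0.52
ee_pos: [0.2449, -0.4539, 0.2281]
orientation: [0.797, -0.604, -0.0, -0.0]
wrist_force: [1.3, -0.6, 0.9]
finger_gap: 0.687
clock: 0.93
ee_pos: [0.307, -0.2598, 0.2385]
orientation: [0.797, -0.604, 0.0, -0.0]
wrist_force: [1.2, -0.3, -0.2]
finger_gap: 0.334
```

```bash

python3 -m pendant '[[[-3.4,-2.25,-0.2],[0,0,0],0],[[-3.4,-2.25,-0.2],[0,0,0],0],[[-3.4,-2.25,-0.2],[0,0,0],0],[[-3.4,-2.25,-0.2],[0,0,0],0],[[-3.4,-2.25,-0.2],[0,0,0],0]]'
python3 -m pendant '[[[-3.4,-2.25,-0.2],[0,0,0],0],[[-3.4,-2.25,-0.2],[0,0,0],0],[[-3.4,-2.25,0],[0,0,0],0],[[-2,-1.3,0],[0,0,0],0],[[0,0,0],[0,0,0],0]]'
python3 -c "
from cell import bot;print(bot.get_state()['joint_positions'])"
```

```text
clock: 1.35
ee_pos: [0.3694, -0.0656, 0.2488]
orientation: [0.797, -0.604, 0.0, -0.0]
wrist_force: [1.0, -1.4, 0.3]
finger_gap: 0.012
clock: 1.77
ee_pos: [0.4145, 0.0752, 0.252]
orientation: [0.798, -0.602, -0.001, 0.0]
wrist_force: [-0.3, -0.5, -0.6]
finger_gap: 0.004
[ 1.18333378e-01 -4.61834691e-01  1.89374381e+00  8.07201398e-04
  1.71076950e+00  1.41124942e+00]
```

```bash

python3 -m pendant '[[[0,0,0],[0,0,0.107],0],[[0,0,0],[0,0,0.107],0],[[0,0,0],[0,0,0.107],0],[[0,0,0],[0.12,0,0],0],[[0,0,0],[0.12,0,0],0]]'
python3 -m pendant '[[[0,0,0],[0.12,0,0],0],[[0,0,0],[0.12,0,0],0],[[0,0,0],[0.12,0,0],0],[[0,0,0],[0.12,0,0],0],[[0,0,0],[0.12,0,0],0]]'
cat >> h.py <<'E'
from scipy.spatial.transform import Rotation as Ro
BOX=np.array([.6250,.1164]);YAW=-.0463
def tool(s):
    "tool pose: TCP in box frame (mm), angles, tool axes in box frame"
    B=Ro.from_euler('z',YAW).as_matrix();A=B.T@Ro.from_quat(s["orientation"]).as_matrix()
    p=B.T@(np.array(s["ee_pos"])-np.r_[BOX,0])*1e3
    return p,A
def go(s,target):
    "tool-axis shift (cm) to box-frame target mm"
    p,A=tool(s);return (A.T@(np.array(target)-p)/10).round(2)
E
python3 - <<'E'
from h import *; from cell import bot
s=bot.get_state();p,A=tool(s);print(p.round(1));print(A.round(3));print(s['joint_positions'].round(2));print(go(s,(-140,30,110)))
f=bot.grab_frame("wrist");cv2.imwrite("pics/w1.png",f["image"][:,:,::-1])
f=bot.grab_frame("scene");cv2.imwrite("pics/s2.png",f["image"][:,:,::-1])
E
```

```text
clock: 2.18
ee_pos: [0.415, 0.071, 0.252]
orientation: [-0.685, 0.719, -0.088, 0.083]
wrist_force: [-1.1, -0.3, -0.2]
finger_gap: 0.006
clock: 2.6
ee_pos: [0.4809, 0.0963, 0.2574]
orientation: [-0.633, 0.668, -0.29, 0.262]
wrist_force: [0.4, -1.0, -0.7]
finger_gap: 0.006
[-143.   -26.8  257.4]
[[-0.015 -0.694  0.72 ]
 [-1.    -0.002 -0.023]
 [ 0.017 -0.72  -0.694]]
[ 0.32 -0.83  2.24 -0.34  1.    2.02]
[-5.93 10.39 10.31]
```

View pics/w1.png

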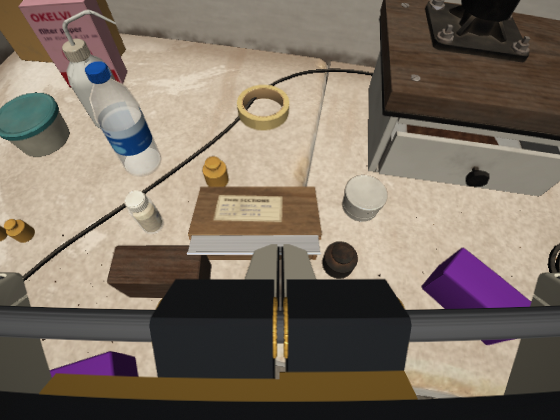

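The wrist view shows the shut fingers at about (280,260) pointing at the box, with the ledge clear ahead and the block at left (160,272). J2 reached its limit while tilting, so the tool went forward a little. Moving forward and down eases that.

```bash
python3 - <<'E'
from h import *; from cell import bot
s=bot.get_state();print(go(s,(-100,30,130)))
E
```

```text
[-5.92  5.77 11.69]
```

```bash

python3 -m pendant '[[[-1.5,1.45,2.9],[0,0,0],0],[[-1.5,1.45,2.9],[0,0,0],0],[[-1.5,1.45,2.9],[0,0,0],0],[[-1.4,1.45,2.9],[0,0,0],0],[[0,0,0],[0.06,0.015,0],0]]'
python3 - <<'E'
from h import *; from cell import bot
s=bot.get_state();p,A=tool(s);print(p.round(1));print(A.round(3));print(s['joint_positions'].round(2));print(go(s,(-100,32,55)))
E
```

```text
clock: 3.12
ee_pos: [0.5259, 0.1496, 0.1269]
orientation: [-0.625, 0.664, -0.311, 0.269]
wrist_force: [0.3, -1.5, -0.7]
finger_gap: 0.003
[-100.6   28.5  126.9]
[[-0.029 -0.662  0.749]
 [-0.999 -0.005 -0.043]
 [ 0.032 -0.749 -0.662]]
[ 0.45 -0.57  2.33 -0.64  0.72  2.43]
[-0.58  5.35  4.79]
```

```bash

python3 -m pendant '[[[-0.1,1.3,1.2],[0,-0.043,0],0],[[-0.1,1.35,1.2],[0,0,0],0],[[-0.1,1.35,1.2],[0.03,0,0],0],[[-0.1,1.35,1.2],[0,0,0],0],[[0,0,0],[0,0,0],0]]'
python3 - <<'E'
from h import *; from cell import bot
s=bot.get_state();p,A=tool(s);print(p.round(1));print(A.round(3));print(s['joint_positions'].round(2));print(go(s,(-60,32,54)))
f=bot.grab_frame("scene");cv2.imwrite("pics/s3.png",cv2.resize(f["image"][140:260,170:350,::-1],None,fx=4.4,fy=4.4,interpolation=cv2.INTER_CUBIC))
E
```

```text
clock: 3.53
ee_pos: [0.5269, 0.1516, 0.0577]
orientation: [-0.626, 0.653, -0.309, 0.294]
wrist_force: [0.0, -0.4, -1.7]
finger_gap: 0.004
[-99.6  30.6  57.7]
[[ 0.002 -0.636  0.772]
 [-1.    -0.004 -0.   ]
 [ 0.003 -0.772 -0.636]]
[ 0.43 -0.5   2.42 -0.78  0.53  2.59]
[-0.13 -2.23  3.29]
```

View pics/s3.png

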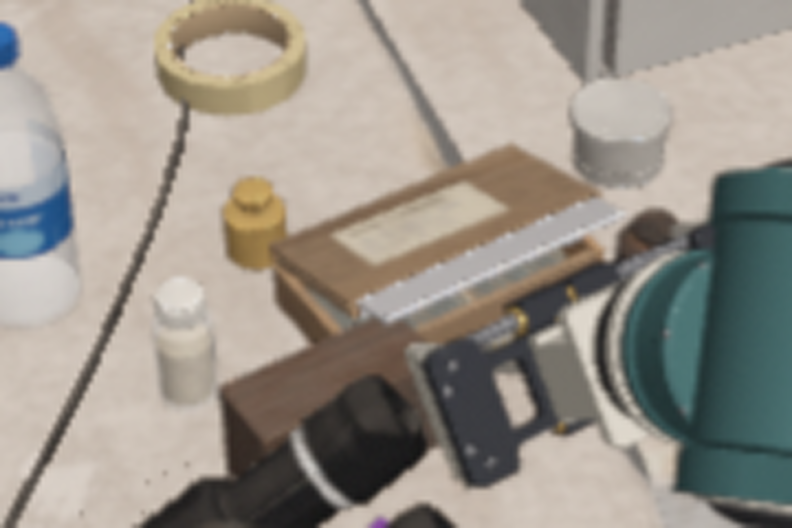

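The picture shows the gripper in front of the ledge at about (470,400), clear of block and ledge. The lid is still propped. Now I slip the fingers under the ledge.

```bash

python3 -m pendant '[[[0,-0.5,0.85],[0,0,0],0],[[0,-0.5,0.85],[0,0,0],0],[[0,-0.55,0.85],[0,0,0],0],[[0,-0.55,0.85],[0,0,0],0],[[0,0,0],[0,0,0],0]]'
python3 - <<'E'
from h import *; from cell import bot
s=bot.get_state();p,A=tool(s);print(p.round(1));print(A.round(3));print(s['joint_positions'].round(2))
for n,(a,b,c,e) in dict(scene=(140,260,170,350),top=(130,230,220,370)).items():
    f=bot.grab_frame(n);cv2.imwrite(f"pics/{n}4.png",cv2.resize(f["image"][a:b,c:e,::-1],None,fx=4.4,fy=4.4,interpolation=cv2.INTER_CUBIC))
E
```

```text
clock: 4.0
ee_pos: [0.5695, 0.1513, 0.0583]
orientation: [-0.625, 0.652, -0.31, 0.297]
wrist_force: [0.1, -0.4, -0.6]
finger_gap: 0.005
[-57.1  32.3  58.3]
[[ 0.003 -0.631  0.776]
 [-1.    -0.002  0.003]
 [-0.    -0.776 -0.631]]
[ 0.38 -0.38  2.35 -0.81  0.46  2.6 ]
```

View pics/top4.png

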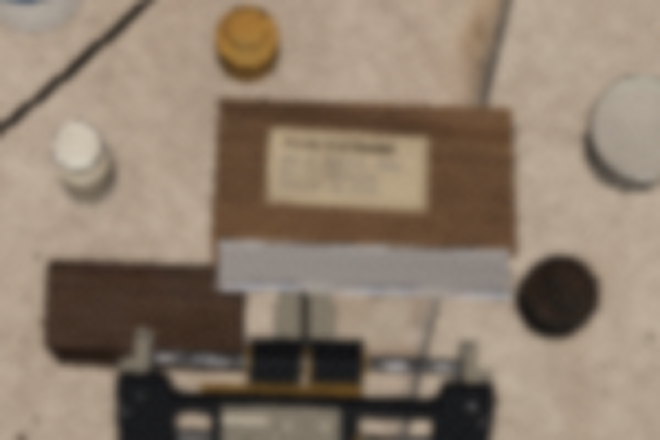

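Top view: fingers at about (305,315) going under the ledge, just right of the block's inner end (243,310). Ledge edge unchanged at row 295. TCP is 5 mm higher than planned, so I lower it a little, then push along +y.

```bash

python3 -m pendant '[[[0,0.2,0.05],[0,0,0],0],[[0,0.2,0.05],[0,0,0],0],[[-0.4,0,0],[0,0,0],0],[[-0.4,0,0],[0,0,0],0],[[0,0,0],[0,0,0],0]]'
python3 -m pendant '[[[-0.3,0,0],[0,0,0],0],[[-0.3,0,0],[0,0,0],0],[[-0.3,0,0],[0,0,0],0],[[-0.3,0,0],[0,0,0],0],[[0,0,0],[0,0,0],0]]'
python3 - <<'E'
from h import *; from cell import bot
s=bot.get_state();p,A=tool(s);print(p.round(1));print(A.round(3))
E
```

```text
clock: 4.52
ee_pos: [0.5662, 0.1612, 0.0528]
orientation: [-0.626, 0.651, -0.31, 0.298]
wrist_force: [0.6, 0.2, 0.6]
finger_gap: 0.008
clock: 4.93
ee_pos: [0.5667, 0.1728, 0.0525]
orientation: [-0.626, 0.651, -0.31, 0.298]
wrist_force: [0.0, -2.0, 1.1]
finger_gap: 0.003
[-60.8  53.6  52.5]
[[ 0.006 -0.631  0.776]
 [-1.    -0.003  0.005]
 [-0.001 -0.776 -0.631]]
```

```bash

python3 -m pendant '[[[-0.3,-0.16,-0.12],[0,0,0],0],[[-0.3,0,0],[0,0,0],0],[[-0.3,0,0],[0,0,0],0],[[-0.25,0,0],[0,0,0],0],[[0,0,0],[0,0,0],0]]'
python3 - <<'E'
from h import *; from cell import bot
F=[]
s=bot.get_state();p,A=tool(s);print(p.round(1),s['wrist_force'],s['moment'])
im=[]
for n,(a,b,c,e) in dict(scene=(155,240,190,340),top=(130,215,220,370)).items():
    f=bot.grab_frame(n);im.append(cv2.resize(f["image"][a:b,c:e,::-1],None,fx=3.5,fy=3.5,interpolation=cv2.INTER_CUBIC))
cv2.imwrite("pics/c5.png",np.vstack(im))
E
```

```text
clock: 5.35
ee_pos: [0.5673, 0.1844, 0.0545]
orientation: [-0.626, 0.651, -0.309, 0.298]
wrist_force: [-0.5, -1.2, -1.6]
finger_gap: -0.001
[-60.8  65.2  54.5] [-0.53732521 -1.16352233 -1.56239046] [-0.14357438  0.48567826 -0.23613523]
```

View pics/c5.png

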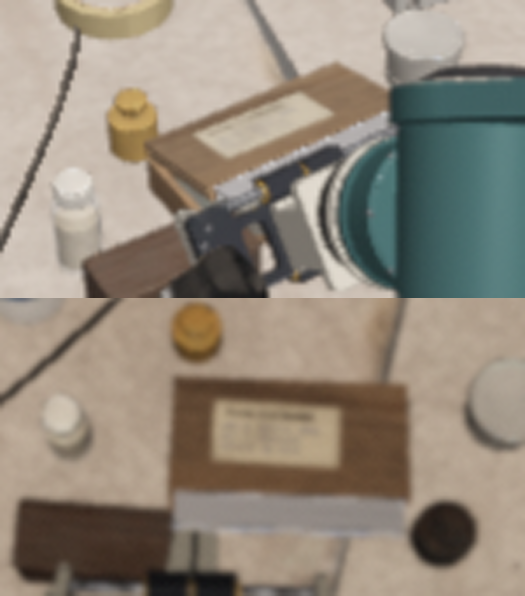

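The top half shows the block's inner end (172,540) level with the ledge's left end (174,530), and Fz suggests the lid is already on the finger. I push 4 mm more, then ease off the block and check.

```bash

python3 -m pendant '[[[-0.2,0,0],[0,0,0],0],[[-0.2,0,0],[0,0,0],0],[[0,0,0],[0,0,0],0],[[0,0,0],[0,0,0],0],[[0,0,0],[0,0,0],0]]'
python3 -m pendant '[[[0.2,0,0],[0,0,0],0],[[0.2,0,0],[0,0,0],0],[[0.2,0,0],[0,0,0],0],[[0,0,0],[0,0,0],0],[[0,0,0],[0,0,0],0]]'
python3 - <<'E'
from h import *; from cell import bot
im=[];W=[]
for n,(a,b,c,e) in dict(scene=(155,240,190,340),top=(130,215,220,370)).items():
    f=bot.grab_frame(n);im.append(cv2.resize(f["image"][a:b,c:e,::-1],None,fx=3.5,fy=3.5,interpolation=cv2.INTER_CUBIC))
    s=bot.get_state();W.append(np.r_[s['wrist_force'],s['moment']])
p,A=tool(s);print(p.round(1),np.round(W,2))
cv2.imwrite("pics/c6.png",np.vstack(im))
E
```

```text
clock: 5.87
ee_pos: [0.5675, 0.188, 0.0546]
orientation: [-0.625, 0.651, -0.309, 0.298]
wrist_force: [0.2, -2.3, -1.0]
finger_gap: 0.005
clock: 6.28
ee_pos: [0.5672, 0.1816, 0.0546]
orientation: [-0.625, 0.652, -0.31, 0.298]
wrist_force: [0.2, -0.3, 0.1]
finger_gap: 0.005
[-60.8  62.6  54.6] [[-0.31  0.42 -0.4   0.05  0.49 -0.03]
 [-0.16  0.11 -1.5  -0.02  0.43 -0.03]]
```

View pics/c6.png

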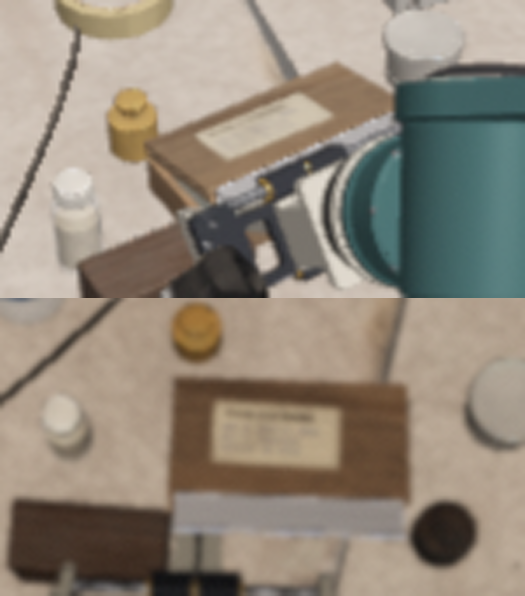

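Lid is on the finger: block's inner end (168,545) is now clear of the ledge end (173,533), and the moment is steady at 0.45 N m. Before lowering, I check that the gripper's forward bits near (62,565) will clear the block.

```bash
python3 - <<'E'
from h import *; import pickle
from cell import bot
d=pickle.load(open("f0.pkl","rb"))["top"]
s=bot.get_state();p,A=tool(s);print(s['joint_positions'].round(2))
B=Ro.from_euler('z',YAW).as_matrix()
for uv in((237.7,206.3),(237.7,211),(265,209.5)):
  for z in(.09,.11,.13):
    q=B.T@(atz(d,uv,z)-np.r_[BOX,0])*1e3
    print(uv,z,q.round(0),"tool",(A.T@(q-p)).round(0))
# block now: top-face back-left and inner front corners
for v in((15,500),(168,510)):
    uv=(v[0]/3.5+220,(v[1]-298)/3.5+130); print("blk",(B.T@(atz(d,uv,.07)-np.r_[BOX,0])*1e3).round(0))
uv=(40/3.5+220,(580-298)/3.5+130);print("blk front base",(B.T@(atz(d,uv,.0)-np.r_[BOX,0])*1e3).round(0))
E
```

```text
[ 0.45 -0.33  2.32 -0.89  0.49  2.73]
(237.7, 206.3) 0.09 [-98. 152.  90.] tool [-90.  -4. -51.]
(237.7, 206.3) 0.11 [-101.  150.  110.] tool [-87. -18. -66.]
(237.7, 206.3) 0.13 [-105.  147.  130.] tool [-85. -31. -81.]
(237.7, 211) 0.09 [-109.  151.   90.] tool [-89.   3. -59.]
(237.7, 211) 0.11 [-112.  149.  110.] tool [-87. -11. -75.]
(237.7, 211) 0.13 [-116.  147.  130.] tool [-85. -24. -90.]
(265, 209.5) 0.09 [-103.   87.   90.] tool [-25.  -1. -55.]
(265, 209.5) 0.11 [-107.   86.  110.] tool [-24. -14. -71.]
(265, 209.5) 0.13 [-110.   86.  130.] tool [-23. -27. -86.]
blk [-50. 190.  70.]
blk [-53.  83.  70.]
blk front base [-94. 178.   0.]
```

The body bits are ambiguous to within a few mm. Safer to slide the finger along under the ledge, away from the block, about 75 mm to near the ledge's middle, and lower there.

```bash

python3 -m pendant '[[[0.5,0,0],[0,0,0],0],[[0.9,0,0],[0,0,0],0],[[0.9,0,0],[0,0,0],0],[[0.9,0,0],[0,0,0],0],[[0.9,0,0],[0,0,0],0]]'
python3 -m pendant '[[[0.9,0,0],[0,0,0],0],[[0.9,0,0],[0,0,0],0],[[0.9,0,0],[0,0,0],0],[[0.5,0,0],[0,0,0],0],[[0,0,0],[0,0,0],0]]'
python3 - <<'E'
from h import *; from cell import bot
W=[]
for i in range(3):
    f=bot.grab_frame("scene");s=bot.get_state();W.append(np.r_[s['wrist_force'],s['moment']])
p,A=tool(s);print(p.round(1),np.mean(W,0).round(2));print(A.round(3))
E
```

```text
clock: 6.8
ee_pos: [0.5654, 0.1404, 0.0545]
orientation: [-0.626, 0.651, -0.31, 0.298]
wrist_force: [-0.8, 1.2, 0.2]
finger_gap: 0.005
clock: 7.22
ee_pos: [0.5642, 0.1078, 0.0545]
orientation: [-0.625, 0.652, -0.31, 0.298]
wrist_force: [-0.7, -0.9, -1.2]
finger_gap: 0.006
[-60.3 -10.3  54.5] [-0.43 -0.25 -0.88 -0.03  0.52 -0.1 ]
[[ 0.006 -0.631  0.776]
 [-1.    -0.003  0.005]
 [-0.001 -0.776 -0.631]]
```

Lid still rests on the finger (moment 0.52 N m). Lowering gently.

```bash

python3 -m pendant '[[[0,0.27,0.14],[0,0,0],0],[[0,0.27,0.14],[0,0,0],0],[[0,0.27,0.14],[0,0,0],0],[[0,0.27,0.14],[0,0,0],0],[[0,0.27,0.14],[0,0,0],0]]'
python3 -m pendant '[[[0,0.27,0.14],[0,0,0],0],[[0,0.27,0.14],[0,0,0],0],[[0,0.2,0.1],[0,0,0],0],[[0,0.2,0.1],[0,0,0],0],[[0,0,0],[0,0,0],0]]'
python3 - <<'E'
from h import *; from cell import bot
W=[]
for i in range(3):
    f=bot.grab_frame("scene");s=bot.get_state();W.append(np.r_[s['wrist_force'],s['moment']])
p,A=tool(s);print(p.round(1),np.mean(W,0).round(2),s['joint_positions'].round(2))
E
```

```text
clock: 7.78
ee_pos: [0.561, 0.1093, 0.0391]
orientation: [-0.626, 0.651, -0.309, 0.298]
wrist_force: [-1.0, -0.5, -0.6]
finger_gap: 0.006
clock: 8.2
ee_pos: [0.5587, 0.1091, 0.0287]
orientation: [-0.626, 0.651, -0.309, 0.298]
wrist_force: [0.3, 0.2, -1.2]
finger_gap: 0.005
[-65.7 -10.3  29.3] [-0.65 -0.32 -1.19  0.05  0.6   0.  ] [ 0.28 -0.4   2.42 -0.76  0.36  2.5 ]
```

```bash

python3 -m pendant '[[[0,0.12,0.06],[0,0,0],0],[[0,0.12,0.06],[0,0,0],0],[[0,0.12,0.06],[0,0,0],0],[[0,0.12,0.06],[0,0,0],0],[[0,0.12,0.06],[0,0,0],0]]'
python3 -m pendant '[[[0,0.12,0.06],[0,0,0],0],[[0,0.12,0.06],[0,0,0],0],[[0,0.12,0.06],[0,0,0],0],[[0,0.12,0.06],[0,0,0],0],[[0,0,0],[0,0,0],0]]'
python3 - <<'E'
from h import *; from cell import bot
W=[]
for i in range(3):
    f=bot.grab_frame("top");s=bot.get_state();W.append(np.r_[s['wrist_force'],s['moment']])
p,A=tool(s);print(p.round(1),np.mean(W,0).round(2),s['joint_positions'].round(2))
E
```

```text
clock: 8.77
ee_pos: [0.5575, 0.1092, 0.0227]
orientation: [-0.625, 0.651, -0.31, 0.298]
wrist_force: [-0.7, -0.7, 0.5]
finger_gap: 0.007
clock: 9.18
ee_pos: [0.5562, 0.1092, 0.0172]
orientation: [-0.625, 0.651, -0.309, 0.298]
wrist_force: [0.4, -0.3, -0.3]
finger_gap: 0.006
[-68.2 -10.3  17.6] [0.04 0.02 0.17 0.05 0.34 0.  ] [ 0.28 -0.39  2.43 -0.82  0.34  2.57]
```

The load is gone from the finger, so the lid is seated. I back out horizontally, then up along the tool axis.

```bash

python3 -m pendant '[[[0,0.13,-0.15],[0,0,0],0],[[0,0.13,-0.15],[0,0,0],0],[[0,0.13,-0.15],[0,0,0],0],[[0,0.13,-0.15],[0,0,0],0],[[0,0,0],[0,0,0],0]]'
python3 - <<'E'
from h import *; from cell import bot
im=[]
for n,(a,b,c,e) in dict(scene=(155,240,190,340),top=(130,215,220,370)).items():
    f=bot.grab_frame(n);im.append(cv2.resize(f["image"][a:b,c:e,::-1],None,fx=3.5,fy=3.5,interpolation=cv2.INTER_CUBIC))
s=bot.get_state();p,A=tool(s);print(p.round(1),s['wrist_force'].round(2),s['moment'].round(2),s['joint_positions'].round(2))
cv2.imwrite("pics/c7.png",np.vstack(im))
E
```

```text
clock: 9.75
ee_pos: [0.548, 0.1096, 0.0172]
orientation: [-0.625, 0.651, -0.31, 0.298]
wrist_force: [0.2, 1.6, 0.1]
finger_gap: 0.007
[-76.2 -10.3  17.4] [0.06 1.48 0.43] [0.07 0.37 0.03] [ 0.29 -0.41  2.45 -0.82  0.35  2.57]
```

View pics/c7.png

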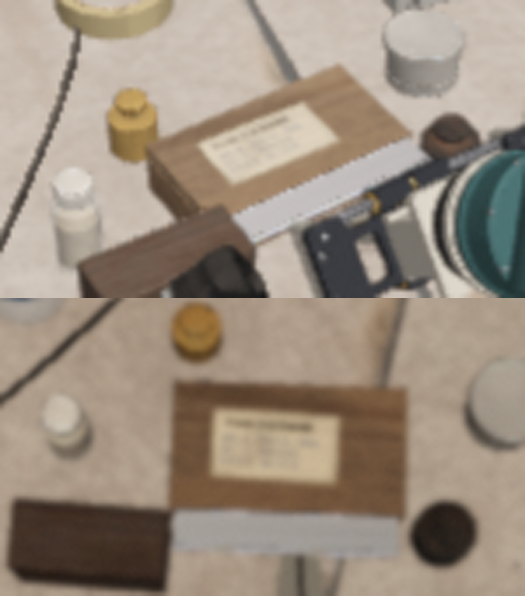

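The pictures show the lid shut flat, the block standing beside the ledge end (168,545), and the bystanders in place. I withdraw clear.

```bash

python3 -m pendant '[[[0,0,-1],[0,0,0],0],[[0,0,-1],[0,0,0],0],[[0,0,-1.2],[0,0,0],0],[[0,0,-1.2],[0,0,0],0],[[0,0,0],[0,0,0],0]]'
python3 -m pendant '[[[0,0,0],[0,0,0],0],[[0,0,0],[0,0,0],0],[[0,0,0],[0,0,0],0],[[0,0,0],[0,0,0],0],[[0,0,0],[0,0,0],0]]'
cat > chk.py <<'E'
from fit import *; from cell import bot
f=bot.grab_frame("top");f2=bot.grab_frame("scene");cv2.imwrite("pics/c8.png",np.vstack([cv2.resize(x["image"][a:a+85,c:c+150,::-1],None,fx=3.5,fy=3.5,interpolation=cv2.INTER_CUBIC) for x,a,c in((f2,155,190),(f,130,220))]))
print("TCP box",tool(bot.get_state())[0].round(1))
for th in(0,.03,.1):
    print(th,[((proj(f2,world(q,lid((-75,y,44),th)))[0]-[190,155])*3.5).round(0).tolist() for y in(80,-80)],[((proj(f,world(q,lid((-75,y,44),th)))[0]-[220,130])*3.5+[0,298]).round(0).tolist() for y in(80,-80)])
E
python3 chk.py | tail -4
```

```text
clock: 10.27
ee_pos: [0.5148, 0.1116, 0.0474]
orientation: [-0.625, 0.651, -0.31, 0.299]
wrist_force: [-0.0, 0.5, 1.6]
finger_gap: 0.006
clock: 10.68
ee_pos: [0.5147, 0.111, 0.0445]
orientation: [-0.626, 0.652, -0.309, 0.297]
wrist_force: [-0.1, -0.0, 0.2]
finger_gap: 0.007
TCP box [-109.9  -10.5   44.7]
0 [[243.0, 244.0], [431.0, 157.0]] [[172.0, 548.0], [398.0, 555.0]]
0.03 [[242.0, 240.0], [431.0, 153.0]] [[172.0, 546.0], [399.0, 554.0]]
0.1 [[241.0, 230.0], [430.0, 143.0]] [[171.0, 542.0], [400.0, 550.0]]
```

View pics/c8.png

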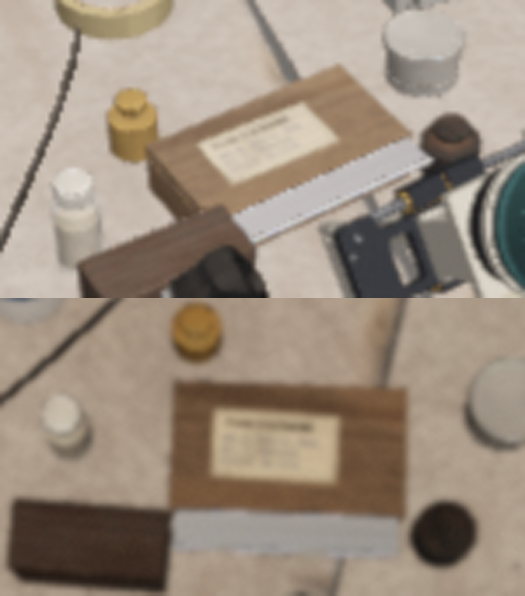

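The ledge front corner is at (250,241) in the scene view and at rows 550–556 in the top view, which matches hinge 0. The tip is 35 mm in front of the ledge and touches nothing, so I hand in.

```bash
python3 -c "
from cell import bot;print(bot.sign_off())"
```

```text
the job is handed in; nothing more can be done
None
```

The job is handed in at about 11 s on the robot clock. I slid the shut fingers under the ledge and pushed the block about 20 mm sideways, past the ledge's end, so the lid dropped onto the finger. I then moved the finger to near the ledge's middle, lowered the lid on it until it seated, and backed out.

**Final checks**
- **Lid:** in the last pictures the ledge edge lies where it should with the hinge at 0. The load on the finger went to about zero as the lid seated.
- **Block:** it stands upright just beyond the ledge's end, about 20 mm from where it started.
- **Other things:** the iron weight, tin, vial and brass weight show no movement. The stone lay outside the last crops, well away from the path the arm took.
- **Robot:** the fingertips are 35 mm clear of the ledge, and the wrist force is about 0.

**What disagreed**
- While I was tilting the tool, joint 2 reached its -0.83 limit as read and the pose came out short; moving forward and down eased it.
- The first insertion ended 6 mm higher than planned, and I corrected it before pushing. The ledge showed no visible lift.
- The vertical force readings were noisy by about 1 N. That the lid rested on the finger was judged mainly from the wrist moment and the pictures. `sign_off` gave no verdict.

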